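# Load the centrifuge in balance

## Robot

A 7-joint arm with a two-finger parallel gripper is mounted at the origin on a cart in front of the work surface, level with it; the furniture and walls round the work are solid. World frame = base frame: x ahead of the robot, y to its left, z up, the work surface at z = 0. Lengths are in m, angles in rad, forces in N, time in s.
With the tool pointing down it reaches from about 0.425 to 0.925 m from the base axis. Payload 6.8 kg.
Tool frame: the origin (TCP) lies where the fingers leave the gripper's body, on its centre line; the fingertips stand 73 mm ahead of it and the grasp point (between the pads) lies 54 mm ahead of it; z points along the fingers, y is the direction in which the jaws open and shut (so a half turn about z gives the same grasp; the last joint's range is limited). The gripper opens to 85 mm and grips with 20 to 120 N. Pads are 22 mm wide; open, the fingers measure 114 mm over their backs; the gripper's body (76 mm by 85 mm) begins 54 mm behind the grasp point. The pads swing forward as they close: fully open they stand 13 mm farther back than shut.
Start: joints at [-1.385, 0.477, 0.022, 1.555, -0.011, 1.109, -0.083], TCP at [0.195, 0.646, 0.304] pointing down, gripper open.
Joint ranges: [-2.96, 2.96], [-0.34, 2.1], [-1.41, 1.46], [0.24, 2.44], [-1.37, 4.51], [0.17, 1.92], [-2.96, 2.96]. Speed limits (rad/s): [2.39, 2.39, 3.14, 3.14, 3.14, 3.14, 3.14].

## Interface

Orientations are given as a rotation vector (axis times angle).
In Python, from bench import r gives the robot as it stands.
- The arm moves only by the shell command python3 -m handwheel 'ROWS' [FORCE]. ROWS is JSON, a list that holds one entry, the list of rows, each a list of 7 numbers: the shift along the world's x, y, z in m, then the turn, a rotation vector about the world's x, y, z in rad, then the finger opening in m, from 0 to 0.0854. A call has 1 to 10 rows; each row shifts and turns the commanded pose from where the row before left it; what a row does not reach is not made up. A row lasts 1/12 s, in which the tool goes at most 41.7 mm and 7.16 degrees, less where a joint would pass 70% of its speed; a pose out of reach is approached as far as the arm can. A call is refused whole if a number of a shift passes 0.0417 or a number of a turn 0.125, either way. A call with a gripper value outside its range is refused whole. The fingers move at their own pace and stop on an object; FORCE is the grip in N (left out, the last holds). Time passes only in rows, so rows that do not move let the fingers close. It gives the time, the measured TCP pose, the force and the opening at its end, in the units of the state.
- r.get_obs(): the state, without advancing time (a new reading comes with each control period).
- r.grab_frame(name): name is "side" or "top" or "wrist"; returns (picture, depth): 420x560x3 uint8, red, green, blue; 420x560 float32, m along the optical axis (not along the pixel's ray), 0 where there is no reading.
- r.get_calibration(name): a dict with "vertical_fov" (degrees; the focal length in pixels is half the picture's height over the tangent of half this angle, whatever the lens; pixels are square), "cx", "cy" (the principal point, pixels), "k1" (the pictures are not rectified: a ray, as slopes to the right and down, at radius r is drawn at 1 + k1 r^2 times it, then the intrinsics apply), "R" (3x3) and "t" (3): a world point X has camera coordinates R X + t; the wrist camera has in their place "T_tool_cam" (4x4, takes a point from camera to tool coordinates, whose origin is the TCP and whose axes are the flange's). Camera axes: x right, y down, z forward; pixel columns grow to the right and rows downward; lengths in m; the calibration is good to about 2 mm. A picture is of the moment at which its call begins: read the wrist's pose just before it. get_calibration takes no time and is no camera call.
- r.hand_in(): hands the job in, once; it reports no verdict.
Trained networks look in the newest picture that a camera, given by its name, has taken for a name from the list of things; names that differ only in an ending like _2 or _b are one class to them, and where a whole thing is asked for, a point or a joint stands for the part that bears it (a point fixed in the world has none). Each returns a list of dicts, best first, with "p" (0 to 1); they miss things now and then, are a little off and sometimes report something else, mostly with a low value. They report only what shows in the picture. A call takes as long as a camera call.
- r.masks_of(label, camera): "pixels" (420x560 bool, what is visible of it) and "at" ([column, row] in pixels, amid what is visible of it).
The state is a dict: "clock": time; "joints": joint angles; "qvel": joint speeds; "tau": joint torques, N m; "tcp_pos": TCP position; "orientation": TCP orientation; "contact_force": force on the tool from outside, world axes, zero at the start; "moment": the same for the moment, N m; "grip_width": finger opening in m.
Only numpy, scipy, OpenCV 4.12 (cv2) and the standard library are available. Lean on these libraries where they do the work, as an engineer would, in place of code of your own. Each camera call takes 0.05 s, during which the arm holds its last target.

## Task

Load the centrifuge for a spin: take the two blue-capped and the two red-capped tubes out of the rack to the right of the centrifuge and stand each fully down in a cup of the rotor, blue straight opposite blue and red straight opposite red, so that equal tubes balance each other. The two violet-capped tubes stay in the rack, and the staining jar to the left of the centrifuge stays where it is.

Things in the scene. Friction and masses are not known exactly. Their poses are not given: they have to be found in the camera images.
- blue_a_mid (a point): Blue-capped sample tube: clear round tube 12 mm in diameter, 84 mm tall, with a light blue cap 16 mm in diameter and 22 mm tall on top. This point: on its axis half-way up, 42 mm above its round bottom, so the cap reaches from 20 to 42 mm above this point. z: along the tube to the cap. Starts upright in the rack, bottom 4 mm above the desk. One of two alike; to be loaded.
- blue_b_mid (a point): Blue-capped sample tube: clear round tube 12 mm in diameter, 84 mm tall, with a light blue cap 16 mm in diameter and 22 mm tall on top. This point: on its axis half-way up, 42 mm above its round bottom, so the cap reaches from 20 to 42 mm above this point. z: along the tube to the cap. Starts upright in the rack, bottom 4 mm above the desk. The other of the two alike; to be loaded.
- red_a_mid (a point): Red-capped sample tube: clear round tube 12 mm in diameter, 84 mm tall, with a red cap 16 mm in diameter and 22 mm tall on top. This point: on its axis half-way up, 42 mm above its round bottom, so the cap reaches from 20 to 42 mm above this point. z: along the tube to the cap. Starts upright in the rack, bottom 4 mm above the desk. One of two alike; to be loaded.
- red_b_mid (a point): Red-capped sample tube: clear round tube 12 mm in diameter, 84 mm tall, with a red cap 16 mm in diameter and 22 mm tall on top. This point: on its axis half-way up, 42 mm above its round bottom, so the cap reaches from 20 to 42 mm above this point. z: along the tube to the cap. Starts upright in the rack, bottom 4 mm above the desk. The other of the two alike; to be loaded.
- violet_a_mid (a point): Violet-capped sample tube: clear round tube 12 mm in diameter, 84 mm tall, with a violet cap 16 mm in diameter and 22 mm tall on top. This point: on its axis half-way up, 42 mm above its round bottom, so the cap reaches from 20 to 42 mm above this point. z: along the tube to the cap. Starts upright in the rack, bottom 4 mm above the desk. One of two alike; stays in the rack.
- violet_b_mid (a point): Violet-capped sample tube: clear round tube 12 mm in diameter, 84 mm tall, with a violet cap 16 mm in diameter and 22 mm tall on top. This point: on its axis half-way up, 42 mm above its round bottom, so the cap reaches from 20 to 42 mm above this point. z: along the tube to the cap. Starts upright in the rack, bottom 4 mm above the desk. The other of the two alike; stays in the rack.
- rack: Tube rack right of the centrifuge, 58 (x) x 143 (y) x 58 mm tall, fixed; origin at the centre of its underside. Two rows (x = -11.5, +11.5 mm) of six 13 mm places (y = -53.5, -32, -10.7, 10.7, 32, 53.5 mm). Tubes stand zigzag in every other place: 43 mm apart in a row; to the other row 23 mm across, 21 mm along. Caps begin 8 mm above its top; a tube is clear after 60 mm straight up.
- rotor_centre (a point): Rotor: aluminium star with six upright black cups. Point: on the spindle axis, level with the cup mouths, 105 mm above the desk; x, y turn with it. Cup k (0-5): 60 mm out at k x 60 degrees from x towards y. Cup: 16 mm bore, mouth flared to 24 mm, floor 50 mm down, so a seated tube's middle is 8 mm below this point. Turns with slight friction (0.03 N m), stays where left; nut rises 18 mm.
- centrifuge: White bench centrifuge, fixed; origin on the spindle axis at desk level, front (control panel) to -x. Housing 222 mm wide (y), from 150 mm before to 111 mm behind the axis, rim level with the cup mouths (about 105 mm up), round bowl 168 mm wide. The lid is open, laid back from the rear edge (110 mm behind the axis), leaning away from the robot, up to 0.28 m above the desk.
- jar: Glass staining jar with black lid, 59 mm in diameter, 102 mm tall, loose, left of the centrifuge near the robot (a like one further back is fixed); origin at the centre of its underside. Stays where it is.

How it is judged:
By the outcome, as a careful person would: the job done as asked, in the order asked, and still so for the second after the job is handed in, with the robot touching nothing.
It also fails if it takes over 141 s, if anything falls off the work surface, if the arm or the gripper's body presses on something with over 40 N, if the wrist force passes 120 N, or if a joint passes its speed limit or range.

## Working session

There is one attempt and no reset: what is moved stays moved. The work goes in short steps, Python scripts to look and compute and a shell command to move; the robot and the scene stay as the last step left them, time stands still between calls to the robot, and variables do not carry over. Pictures are saved under pics/ and viewed, and the job is handed in when it is done.

```bash
ls; mkdir -p pics
python3 - <<'E'
from bench import r
import cv2, numpy as np
o=r.get_obs(); print({k:np.round(v,3) for k,v in o.items()})
for n in ("side","top","wrist"):
    c=r.get_calibration(n); print(n,{k:np.round(v,3).tolist() for k,v in c.items()})
    im,d=r.grab_frame(n); cv2.imwrite(f"pics/{n}0.png",im[...,::-1])
E
```

```text
pics
{'clock': np.float64(0.0), 'joints': array([-1.385,  0.478,  0.022,  1.556, -0.012,  1.109, -0.083]), 'qvel': array([ 0.   , -0.002, -0.   , -0.   ,  0.   ,  0.002, -0.001]), 'tau': array([-1.0000e-03, -5.9646e+01,  1.6080e+00, -2.8117e+01,  1.2000e-02,
        1.0000e-02, -0.0000e+00]), 'tcp_pos': array([0.195, 0.646, 0.303]), 'orientation': array([-4.600e-01, -3.108e+00,  3.000e-03]), 'contact_force': array([ 0.317, -0.584,  0.778]), 'moment': array([ 0.004, -0.038,  0.021]), 'grip_width': np.float64(0.085)}
side {'vertical_fov': 43.228, 'cx': 275.454, 'cy': 210.382, 'k1': -0.198, 'R': [[0.99, -0.143, 0.002], [-0.047, -0.338, -0.94], [0.135, 0.93, -0.341]], 't': [-0.519, 0.124, 1.173]}
top {'vertical_fov': 55.013, 'cx': 292.092, 'cy': 210.429, 'k1': -0.103, 'R': [[-0.119, -0.993, 0.004], [-0.97, 0.115, -0.215], [0.213, -0.03, -0.977]], 't': [0.081, 0.512, 1.14]}
wrist {'vertical_fov': 66.526, 'cx': 279.25, 'cy': 211.712, 'k1': -0.072, 'T_tool_cam': [[-0.0, -0.948, -0.317, 0.081], [1.0, -0.0, 0.0, -0.001], [-0.0, -0.317, 0.948, -0.07], [0.0, 0.0, 0.0, 1.0]]}
```

View pics/side0.png

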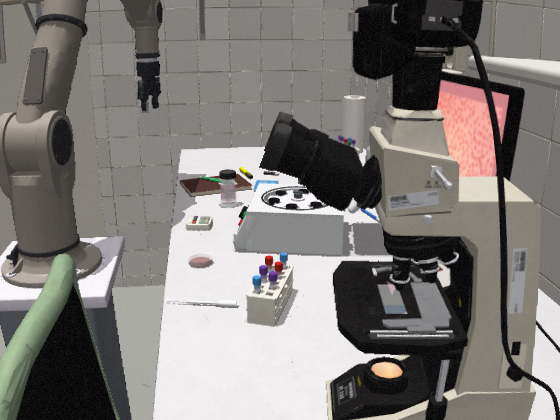

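View pics/top0.png

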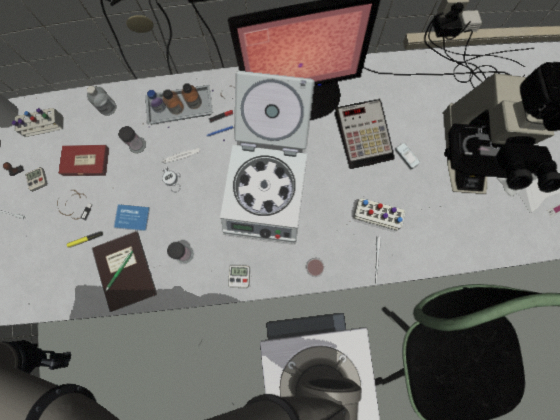

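View pics/wrist0.png

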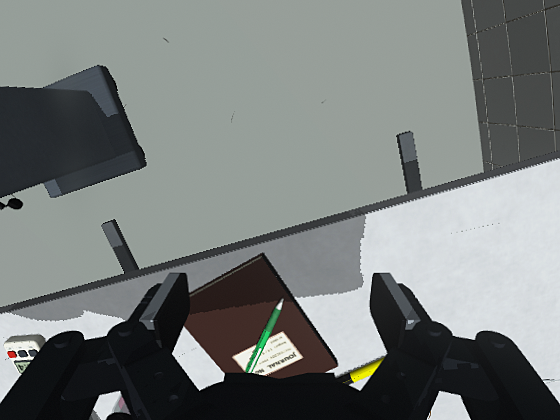

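```bash
cat > h.py <<'E'
from bench import r
import cv2, numpy as np
from scipy.spatial.transform import Rotation as Ro
def pose(n,o=None):
    c=r.get_calibration(n)
    f=210/np.tan(np.radians(c["vertical_fov"])/2)
    K=np.array([[f,0,c["cx"]],[0,f,c["cy"]],[0,0,1]]); D=np.array([c["k1"],0,0,0.])
    if n=="wrist":
        o=o or r.get_obs(); T=np.eye(4);T[:3,:3]=Ro.from_rotvec(o["orientation"]).as_matrix();T[:3,3]=o["tcp_pos"]
        M=np.linalg.inv(T@np.array(c["T_tool_cam"])); return K,D,M[:3,:3],M[:3,3]
    return K,D,np.array(c["R"]),np.array(c["t"])
def rays(P,uv):
    K,D,R,t=P; u=cv2.undistortPoints(np.float64(uv).reshape(-1,1,2),K,D)[:,0]
    d=np.c_[u,np.ones(len(u))]@R; return -R.T@t,d
def onz(P,uv,z):
    c,d=rays(P,uv); return c+d*((z-c[2])/d[:,2])[:,None]
def tri(P1,a,P2,b):
    c1,d1=rays(P1,a);c2,d2=rays(P2,b);out=[]
    for x,y in zip(d1,d2):
        s=np.linalg.lstsq(np.c_[x,-y],c2-c1,rcond=None)[0]
        p,q=c1+s[0]*x,c2+s[1]*y; out.append(np.r_[(p+q)/2,np.linalg.norm(p-q)])
    return np.array(out)
def proj(P,X):
    K,D,R,t=P; return cv2.projectPoints(np.float64(X).reshape(-1,1,3),cv2.Rodrigues(R)[0],t,K,D)[0][:,0]
E
python3 - <<'E'
from h import *
for n in ("top","side"):
    im,d=r.grab_frame(n); P=pose(n)
    for l in ("blue_a_mid","red_a_mid","violet_a_mid","rack","rotor_centre","centrifuge","jar"):
        for m in r.masks_of(l,n)[:7]:
            ys,xs=np.nonzero(m["pixels"])
            print(n,l,round(m["p"],2),np.round(m["at"],1),len(xs),xs.min(),xs.max(),ys.min(),ys.max(), im[m["pixels"]].mean(0).astype(int), np.round(onz(P,[m["at"]],.09)[0],3))
    cv2.imwrite(f"pics/{n}c.png",cv2.resize(im[150:260,200:440,::-1] if n=="top" else im[170:330,200:400,::-1],None,fx=3.3,fy=3.3,interpolation=cv2.INTER_CUBIC))
E
```

```text
top rack 0.73 [375.8 213.1] 874 353 404 199 229 [159 158 150] [ 0.474 -0.219  0.09 ]
top rack 0.44 [176.3 250.9] 400 167 193 242 262 [84 83 83] [0.432 0.361 0.09 ]
top rotor_centre 0.77 [265.8 184.6] 1920 239 290 161 211 [152 152 151] [0.596 0.088 0.09 ]
top centrifuge 0.64 [267.3 162.2] 12466 220 313 71 242 [155 157 158] [0.664 0.076 0.09 ]
top jar 0.85 [181.6 249.7] 394 167 193 242 262 [84 83 82] [0.434 0.345 0.09 ]
side violet_a_mid 0.47 [271.1 280.1] 121 269 276 272 290 [ 99  78 119] [ 0.472 -0.309  0.09 ]
side rack 0.92 [267.  299.5] 1664 246 293 265 326 [164 160 153] [ 0.456 -0.375  0.09 ]
side rack 0.15 [228.5 187.8] 616 219 237 169 207 [125 120 121] [0.43  0.235 0.09 ]
side rotor_centre 0.58 [297.9 200. ] 822 269 323 188 208 [152 150 154] [0.596 0.11  0.09 ]
side centrifuge 0.61 [287.1 224.8] 6362 233 359 183 254 [151 151 152] [ 0.542 -0.053  0.09 ]
side jar 0.7 [270.5 281.5] 121 269 276 271 289 [ 98  77 119] [ 0.47  -0.314  0.09 ]
side jar 0.59 [230.3 187.3] 598 219 237 170 207 [123 118 120] [0.435 0.239 0.09 ]
```

```bash
ls pics
```

```text
side0.png
sidec.png
top0.png
topc.png
wrist0.png
```

View pics/topc.png

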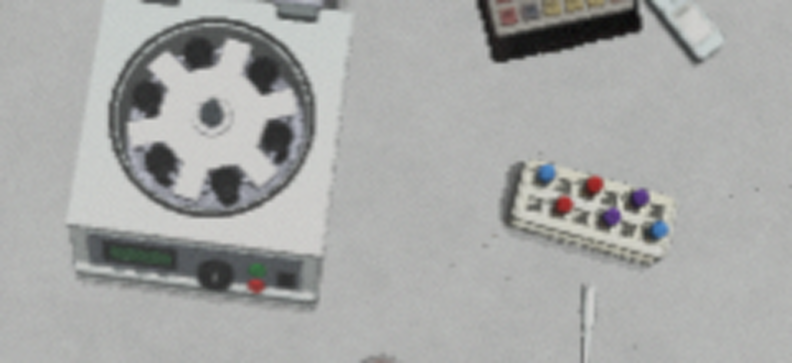

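View pics/sidec.png

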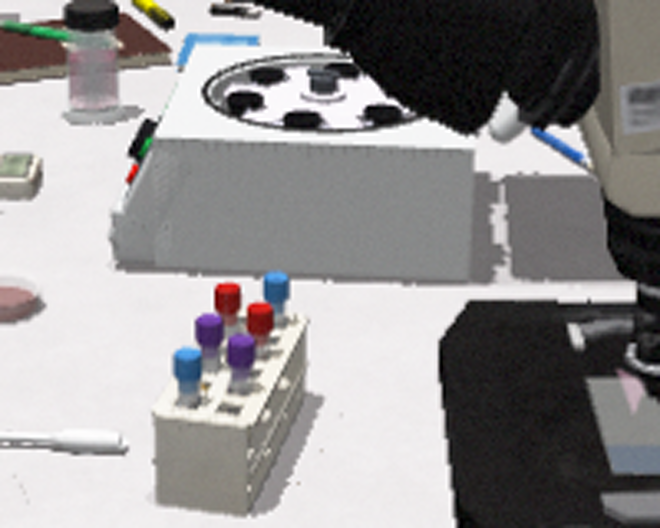

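```bash
cat >> h.py <<'E'
def caps(im,box):
    h=cv2.cvtColor(im,cv2.COLOR_RGB2HSV); x0,x1,y0,y1=box; out={}
    m0=np.zeros(h.shape[:2],bool); m0[y0:y1,x0:x1]=1
    H,S,V=[h[...,i].astype(int) for i in range(3)]
    for n,c in dict(blue=(H>98)&(H<118),violet=(H>124)&(H<150),red=(H>172)|(H<5)).items():
        m=(c&(S>110)&(V>50)&m0).astype(np.uint8)
        k,l,st,ce=cv2.connectedComponentsWithStats(m)
        out[n]=[(np.round(ce[i],1),st[i,4],st[i,:4]) for i in range(1,k) if st[i,4]>=8]
    return out
E
python3 - <<'E'
from h import *
it,_=r.grab_frame("top"); s,_=r.grab_frame("side")
T=caps(it,(345,410,190,235)); S=caps(s,(245,300,240,330)); Pt,Ps=pose("top"),pose("side")
for n in T:
    print(n,[(list(a[0]),a[1]) for a in T[n]],[(list(a[0]),a[1]) for a in S[n]])
    for a in T[n]:
        for b in S[n]:
            p=tri(Pt,[a[0]],Ps,[b[0]])[0]
            if p[3]<.008: print("   ",np.round(p,3))
# rotor rims
for n,uvs in dict(top=[(211,113),(228,183),(276,138),(264,72),(199,51),(148,97),(161,163)]).items():
    uv=np.array(uvs)/3.3+[200,150]; print(np.round(onz(Pt,uv,.105),3))
E
```

```text
blue [([np.float64(365.2), np.float64(202.2)], np.int32(19)), ([np.float64(399.1), np.float64(219.1)], np.int32(18))] [([np.float64(283.0), np.float64(256.5)], np.int32(61)), ([np.float64(256.5), np.float64(280.2)], np.int32(73))]
    [ 0.511 -0.195  0.081  0.001]
    [ 0.449 -0.286  0.08   0.001]
violet [([np.float64(393.4), np.float64(209.6)], np.int32(13)), ([np.float64(384.8), np.float64(215.4)], np.int32(14))] [([np.float64(263.0), np.float64(269.6)], np.int32(64)), ([np.float64(272.5), np.float64(275.9)], np.int32(70))]
    [ 0.479 -0.274  0.08   0.001]
    [ 0.465 -0.246  0.08   0.001]
red [([np.float64(379.6), np.float64(205.8)], np.int32(20)), ([np.float64(370.3), np.float64(211.7)], np.int32(18))] [([np.float64(268.5), np.float64(260.1)], np.int32(69)), ([np.float64(278.5), np.float64(266.3)], np.int32(73))]
    [ 0.496 -0.236  0.08   0.   ]
    [ 0.481 -0.206  0.08   0.001]
[[0.593 0.092 0.105]
 [0.529 0.084 0.105]
 [0.564 0.039 0.105]
 [0.625 0.042 0.105]
 [0.651 0.097 0.105]
 [0.614 0.146 0.105]
 [0.553 0.14  0.105]]
```

```bash
python3 -m handwheel '[[[0.02,-0.028,0.01,0,0,-0.004,0.085],[0.02,-0.028,0.01,0,0,-0.005,0.085],[0.02,-0.028,0.01,0,0,-0.004,0.085],[0.02,-0.028,0.01,0,0,-0.005,0.085],[0.02,-0.028,0.01,0,0,-0.004,0.085],[0.02,-0.028,0.01,0,0,-0.005,0.085],[0.02,-0.028,0.01,0,0,-0.004,0.085],[0.02,-0.028,0.01,0,0,-0.005,0.085],[0.02,-0.028,0.01,0,0,-0.004,0.085],[0.02,-0.028,0.01,0,0,-0.005,0.085]]]'; python3 -m handwheel '[[[0.02,-0.028,0,0,0,-0.004,0.085],[0.02,-0.028,0,0,0,-0.005,0.085],[0.02,-0.028,0,0,0,-0.004,0.085],[0.02,-0.028,0,0,0,-0.005,0.085],[0.02,-0.028,0,0,0,-0.004,0.085],[0.02,-0.028,0,0,0,-0.005,0.085],[0.02,-0.028,0,0,0,-0.004,0.085],[0.02,-0.028,0,0,0,-0.005,0.085],[0.02,-0.028,0,0,0,-0.004,0.085],[0.02,-0.028,0,0,0,-0.005,0.085]]]'; python3 -m handwheel '[[[0,0,0,0,0,0,0.085],[0,0,0,0,0,0,0.085],[0,0,0,0,0,0,0.085],[0,0,0,0,0,0,0.085]]]'
cat > w.py <<'E'
from h import *
import sys
o=r.get_obs(); im,d=r.grab_frame("wrist"); n=sys.argv[1]
cv2.imwrite(f"pics/{n}.png",im[...,::-1]); np.savez(f"{n}.npz",im=im,d=d,pos=o["tcp_pos"],ori=o["orientation"])
print(o["clock"],np.round(o["tcp_pos"],4),np.round(Ro.from_rotvec(o["orientation"]).as_matrix(),4).tolist(),o["grip_width"],np.round(o["joints"],2))
E
python3 w.py w1
```

```text
clock: 1.88
tcp_pos: [0.3962, 0.3645, 0.4047]
orientation: [0.53, 3.096, 0.001]
contact_force: [-0.0, 0.0, -0.5]
grip_width: 0.0851
clock: 2.72
tcp_pos: [0.5962, 0.0847, 0.4041]
orientation: [0.599, 3.084, 0.001]
contact_force: [0.4, 1.8, 1.2]
grip_width: 0.0849
clock: 3.05
tcp_pos: [0.5949, 0.0878, 0.4038]
orientation: [-0.595, -3.084, -0.001]
contact_force: [0.2, 0.8, -0.3]
grip_width: 0.0848
3.05 [0.5949 0.0878 0.4038] [[-0.9281, 0.3723, -0.0005], [0.3723, 0.9281, 0.0008], [0.0008, 0.0006, -1.0]] 0.08484948909720648 [-0.56  0.29  0.39  1.63 -0.12  1.24  1.05]
```

View pics/w1.png

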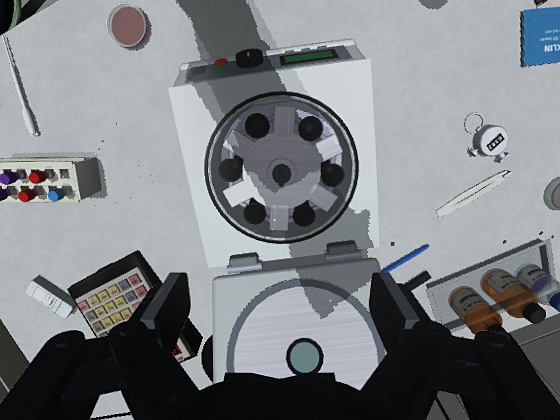

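```bash
cat > rot.py <<'E'
from h import *
import sys
def run(n,guess,show=True):
    z=np.load(n+".npz"); im=z["im"];d=z["d"];P=pose("wrist",dict(tcp_pos=z["pos"],orientation=z["ori"]))
    g=im.max(2); bl=[]
    c0=proj(P,[[guess[0],guess[1],.105]])[0]
    m=(g<45).astype(np.uint8); m=cv2.morphologyEx(m,cv2.MORPH_OPEN,cv2.getStructuringElement(cv2.MORPH_ELLIPSE,(7,7)))
    k,l,st,ce=cv2.connectedComponentsWithStats(m)
    for i in range(1,k):
        X=onz(P,[ce[i]],.105)[0]; rr=np.hypot(*(X[:2]-guess[:2]))
        if rr<.08 and st[i,4]>80:
            dz=d[l==i]; bl.append((X,rr,np.degrees(np.arctan2(X[1]-guess[1],X[0]-guess[0])),st[i,4],st[i,2:4],ce[i]))
            print(np.round(X,4),round(rr,3),round(bl[-1][2],1),st[i,4],st[i,2:4],np.round(ce[i],1),np.round(np.percentile(dz[dz>0],[5,50,95]),3))
    x,y=c0.astype(int); 
    cv2.imwrite(f"pics/{n}_z.png",cv2.resize(im[max(0,y-85):y+85,max(x-100,0):x+100,::-1],None,fx=3.5,fy=3.5,interpolation=cv2.INTER_CUBIC))
    return bl,P
if __name__=="__main__": run(sys.argv[1],(.592,.091))
E
python3 rot.py w1
python3 - <<'E'
from h import *
z=np.load("w1.npz");P=pose("wrist",dict(tcp_pos=z["pos"],orientation=z["ori"]))
K,D,R,t=P;d=z["d"]
for u,v in [(283,173),(283,160),(257,125),(250,115),(190,150),(370,150),(265,145),(300,145)]:
    c,ry=rays(P,[(u,v)]); print((u,v),np.round(c+ry[0]*d[v,u],3))
E
```

```text
[0.5297 0.0862 0.105 ] 0.063 -175.6 491 [25 26] [256.7 125.3] [0.353 0.364 0.406]
[0.5548 0.1405 0.105 ] 0.062 126.9 461 [23 25] [310.1 128.1] [0.354 0.366 0.406]
[0.5644 0.0394 0.105 ] 0.059 -118.1 365 [22 22] [231.4 169.2] [0.371 0.383 0.421]
[0.613  0.1453 0.105 ] 0.058 68.8 440 [23 26] [331.1 174. ] [0.372 0.385 0.423]
[0.5909 0.091  0.105 ] 0.001 -178.2 270 [17 21] [281.  173.7] [0.356 0.361 0.364]
[0.6239 0.0431 0.105 ] 0.058 -56.4 371 [22 22] [254.5 213. ] [0.387 0.399 0.437]
[0.6484 0.0976 0.105 ] 0.057 6.6 403 [22 25] [303.5 214.9] [0.387 0.399 0.436]
(283, 173) [0.588 0.094 0.12 ]
(283, 160) [0.577 0.099 0.106]
(257, 125) [0.531 0.082 0.054]
(250, 115) [0.517 0.084 0.104]
(190, 150) [0.526 0.004 0.104]
(370, 150) [0.603 0.197 0.103]
(265, 145) [0.554 0.086 0.099]
(300, 145) [0.569 0.123 0.1  ]
```

View pics/w1_z.png

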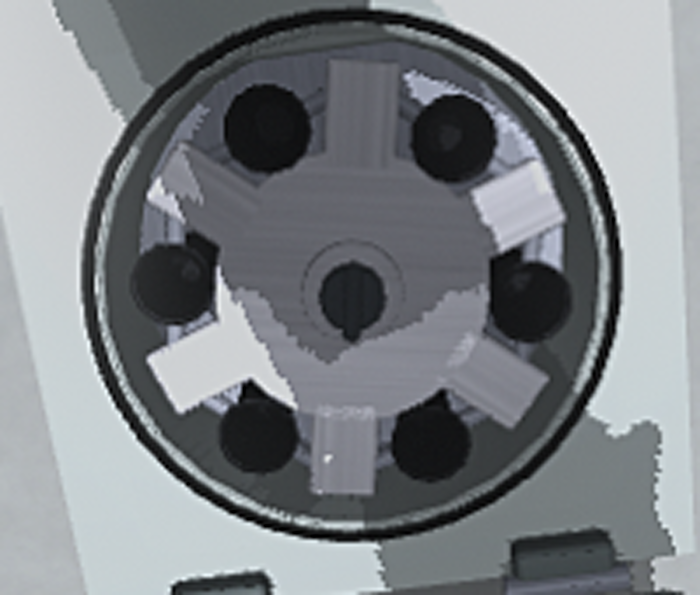

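```bash
python3 -m handwheel '[[[-0.02,-0.035,0,0,0,0,0.085],[-0.02,-0.035,0,0,0,0,0.085],[0,-0.01,0,0,0,0,0.085],[0,0,0,0,0,0,0.085],[0,0,0,0,0,0,0.085]]]'; python3 w.py w2;  python3 -m handwheel '[[[-0.01,-0.033,-0.01,0,0,0,0.085],[-0.01,-0.033,-0.01,0,0,0,0.085],[-0.01,-0.033,-0.015,0,0,0,0.085],[-0.01,-0.033,-0.015,0,0,0,0.085],[-0.01,-0.033,-0.015,0,0,0,0.085],[-0.01,-0.033,-0.015,0,0,0,0.085],[-0.015,-0.04,-0.015,0,0,0,0.06],[0,0,0,0,0,0,0.06],[0,0,0,0,0,0,0.06],[0,0,0,0,0,0,0.06]]]'; python3 w.py w3; python3 rot.py w2
```

```text
clock: 3.52
tcp_pos: [0.5552, 0.0067, 0.4044]
orientation: [0.599, 3.083, 0.002]
contact_force: [0.0, 0.4, 0.0]
grip_width: 0.0852
3.5167 [0.5552 0.0067 0.4044] [[-0.9273, 0.3743, 0.0009], [0.3743, 0.9273, 0.0011], [-0.0004, 0.0014, -1.0]] 0.08516614088854686 [-0.49  0.2   0.43  1.74 -0.09  1.22  1.15]
clock: 4.4
tcp_pos: [0.4829, -0.2271, 0.31]
orientation: [-0.596, -3.084, -0.001]
contact_force: [0.1, 0.7, -0.5]
grip_width: 0.0601
4.4 [ 0.4829 -0.2271  0.31  ] [[-0.9281, 0.3724, 0.0], [0.3724, 0.9281, 0.0006], [0.0002, 0.0005, -1.0]] 0.06014386620483951 [-0.14  0.26  0.55  1.92 -0.16  1.01  1.68]
[0.5294 0.0855 0.105 ] 0.063 -175.0 415 [26 25] [335.8 131. ] [0.356 0.368 0.407]
[0.5548 0.1405 0.105 ] 0.062 126.9 380 [21 25] [388.5 134.2] [0.358 0.37  0.404]
[0.5628 0.0369 0.105 ] 0.061 -118.4 457 [22 27] [305.9 173.8] [0.372 0.385 0.424]
[0.6143 0.1456 0.105 ] 0.059 67.8 362 [23 23] [406.3 180. ] [0.374 0.386 0.412]
[0.6222 0.0426 0.105 ] 0.057 -58.0 414 [22 26] [327.3 216.5] [0.389 0.402 0.434]
[0.6478 0.0961 0.105 ] 0.056 5.3 383 [24 22] [374.9 219.2] [0.39  0.402 0.427]
```

View pics/w3.png

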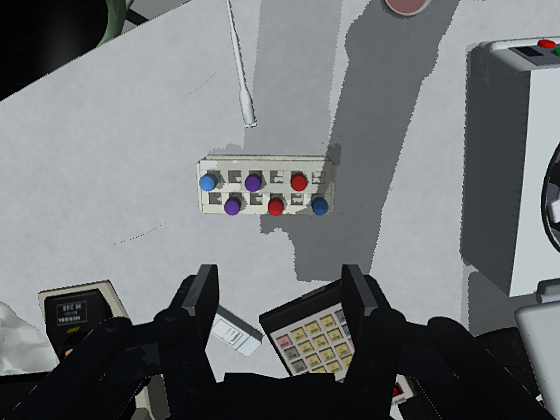

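View pics/w2.png

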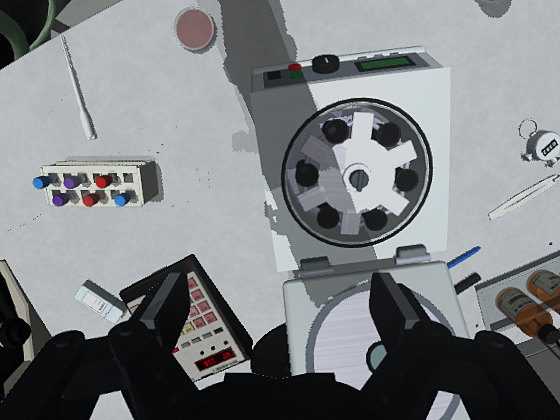

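```bash
cat > cp.py <<'E'
from h import *
def load(n):
    z=np.load(n+".npz"); return z["im"],pose("wrist",dict(tcp_pos=z["pos"],orientation=z["ori"]))
E
python3 - <<'E'
from cp import *
i2,P2=load("w2");i3,P3=load("w3")
A=caps(i2,(30,150,165,215));B=caps(i3,(190,340,165,220))
for n in A:
    for a in A[n]:
        for b in B[n]:
            p=tri(P2,[a[0]],P3,[b[0]])[0]
            if p[3]<.006 : print(n,np.round(p,4), b[0],"z.088 tops w3",a[2],b[2])
    for b in B[n]: print(" w3",n,b[0],b[1],np.round(onz(P3,[b[0]],.088),4))
E
```

```text
blue [ 0.4466 -0.289   0.0788  0.0016] [206.4 182.9] z.088 tops w3 [ 33 176  18  13] [199 175  16  16]
blue [ 5.087e-01 -1.958e-01  8.160e-02  3.000e-04] [319.5 205.8] z.088 tops w3 [114 193  16  13] [312 197  16  18]
 w3 blue [206.4 182.9] 179 [[ 0.4461 -0.2865  0.088 ]]
 w3 blue [319.5 205.8] 217 [[ 0.5067 -0.196   0.088 ]]
violet [ 0.4628 -0.247   0.0869  0.0008] [252.3 182.9] z.088 tops w3 [ 64 178  10  11] [245 174  16  18]
violet [ 0.4769 -0.2753  0.086   0.0006] [231.2 207.4] z.088 tops w3 [ 53 194  10  12] [224 201  15  14]
 w3 violet [252.3 182.9] 200 [[ 0.4622 -0.2466  0.088 ]]
 w3 violet [231.2 207.4] 169 [[ 0.4767 -0.2749  0.088 ]]
red [ 0.4783 -0.2066  0.0832  0.0005] [298.2 182. ] z.088 tops w3 [ 95 175  15  13] [291 173  16  18]
red [ 4.928e-01 -2.361e-01  8.320e-02  1.000e-04] [275.1 206.4] z.088 tops w3 [ 83 194  16  13] [268 197  15  19]
 w3 red [298.2 182. ] 222 [[ 0.4774 -0.2066  0.088 ]]
 w3 red [275.1 206.4] 219 [[ 0.4915 -0.2355  0.088 ]]
```

```bash
python3 -m handwheel '[[[0.013,0.016,-0.01,0,0,0,0.03],[0.013,0.0156,-0.02,0,0,0,0.03],[0,0,-0.03,0,0,0,0.03],[0,0,-0.03,0,0,0,0.03],[0,0,-0.02,0,0,0,0.03],[0,0,0,0,0,0,0.03],[0,0,0,0,0,0,0.03],[0,0,0,0,0,0,0.03]]]' 30; python3 w.py w4; python3 -c "
from h import *
im,d=r.grab_frame('side');cv2.imwrite('pics/s4.png',cv2.resize(im[170:330,200:400,::-1],None,fx=3.3,fy=3.3))"
```

```text
clock: 5.12
tcp_pos: [0.5091, -0.1965, 0.2015]
orientation: [0.596, 3.082, 0.0]
contact_force: [-0.3, -0.5, 1.2]
grip_width: 0.0299
5.1167 [ 0.5091 -0.1965  0.2015] [[-0.9279, 0.3728, 0.0022], [0.3728, 0.9279, -0.0002], [-0.0021, 0.0006, -1.0]] 0.02994671428593987 [-0.13  0.42  0.48  1.99 -0.27  0.79  1.7 ]
```

View pics/w4.png

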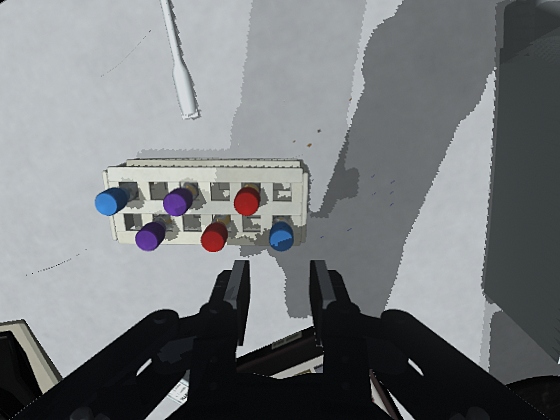

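View pics/s4.png

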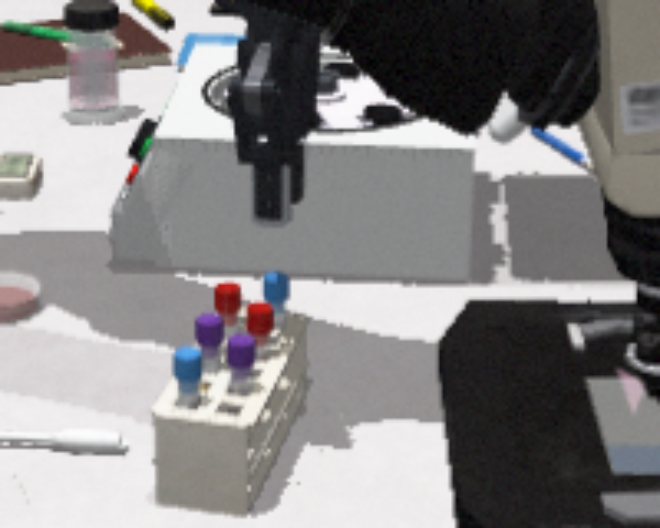

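Run:
```python
from cp import *
i2,P2=load("w4");i3,P3=load("w3")
A=caps(i2,(90,310,180,255));B=caps(i3,(190,340,165,220))
for n in A:
    for a in A[n]:
        for b in B[n]:
            p=tri(P2,[a[0]],P3,[b[0]])[0]
            if p[3]<.006 and a[1]>60: print(n,np.round(p,4))
```

```text
blue [ 0.4471 -0.2899  0.0764  0.001 ]
blue [ 5.087e-01 -1.960e-01  8.150e-02  4.000e-04]
violet [ 0.4624 -0.2468  0.0869  0.    ]
violet [ 0.4774 -0.2764  0.0821  0.0014]
red [ 4.787e-01 -2.068e-01  8.220e-02  2.000e-04]
red [ 4.934e-01 -2.365e-01  8.070e-02  4.000e-04]
```

```bash
python3 -m handwheel '[[[0,0.0005,-0.02,0,0,0,0.03],[0,0,-0.02,0,0,0,0.03],[0,0,-0.015,0,0,0,0.03],[0,0,-0.01,0,0,0,0.03],[0,0,0,0,0,0,0.03],[0,0,0,0,0,0,0.03],[0,0,0,0,0,0,0.01],[0,0,0,0,0,0,0.01],[0,0,0,0,0,0,0.01],[0,0,0,0,0,0,0.01]]]' 30; python3 w.py w5
```

```text
clock: 6.05
tcp_pos: [0.5087, -0.1964, 0.1361]
orientation: [0.598, 3.082, 0.001]
contact_force: [2.1, 1.6, 4.3]
grip_width: 0.0143
6.05 [ 0.5087 -0.1964  0.1361] [[-0.9274, 0.374, 0.0023], [0.374, 0.9274, 0.0001], [-0.0021, 0.001, -1.0]] 0.014270072133703899 [-0.07  0.52  0.42  2.02 -0.34  0.66  1.76]
```

View pics/w5.png

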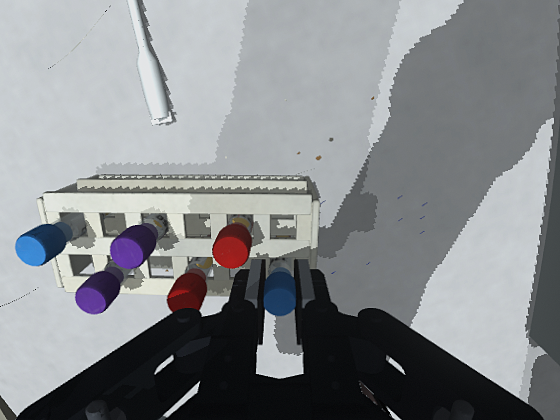

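```bash
python3 -m handwheel '[[[0,0,0,0,0,0,0.01],[0,0,0.02,0,0,0,0.01],[0,0,0.03,0,0,0,0.01],[0,0,0.03,0,0,0,0.01],[0,0,0.03,0,0,0,0.01],[0,0,0.02,0,0,0,0.01],[0,0,0.02,0,0,0,0.01],[0,0,0,0,0,0,0.01],[0,0,0,0,0,0,0.01]]]' 40; python3 w.py w6;python3 -c "
from h import *
im,d=r.grab_frame('side');cv2.imwrite('pics/s6.png',cv2.resize(im[120:330,180:400,::-1],None,fx=2.8,fy=2.8))"
```

```text
clock: 6.85
tcp_pos: [0.5076, -0.1971, 0.2856]
orientation: [0.6, 3.082, -0.0]
contact_force: [0.2, 0.3, -0.2]
grip_width: 0.0134
6.85 [ 0.5076 -0.1971  0.2856] [[-0.9271, 0.3749, 0.0014], [0.3749, 0.9271, -0.0004], [-0.0014, 0.0002, -1.0]] 0.013407740479696515 [-0.18  0.31  0.54  1.92 -0.19  0.97  1.63]
```

View pics/s6.png

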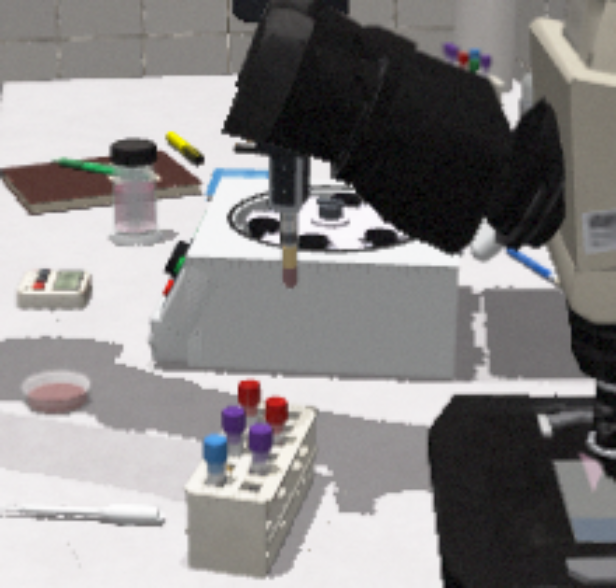

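View pics/w6.png

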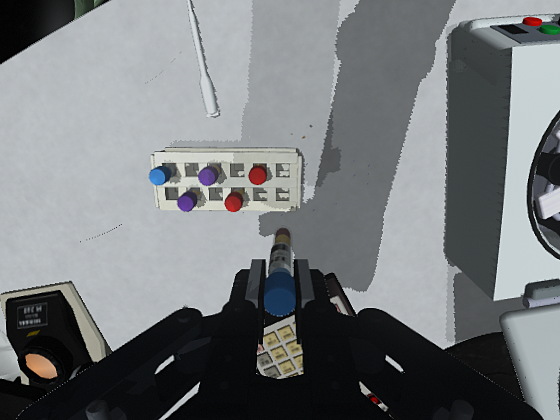

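```bash
python3 - <<'E'
from cp import *
i,P=load("w6");Ps=pose("side")
X=[[.5076,-.1971,.154],[.5076,-.1971,.216]]
print(proj(P,X),proj(Ps,X)); print(tri(P,[(283,230)],Ps,[(283.6,221.5)]))
E
python3 -m handwheel '[[[0.007,0.02,0,0,0,0,0.01],[0.012,0.038,0,0,0,0,0.01],[0.012,0.038,0,0,0,0,0.01],[0.012,0.038,0,0,0,0,0.01],[0.012,0.038,0,0,0,0,0.01],[0.012,0.038,0,0,0,0,0.01],[0.012,0.038,0,0,0,0,0.01],[0.012,0.038,0,0,0,0,0.01],[0.0105,0.0375,0,0,0,0,0.01],[0.005,0.02,0,0,0,0,0.01]]]'; python3 -m handwheel '[[[0,0,0,0,0,0,0.01],[0,0,0,0,0,0,0.01],[0,0,0,0,0,0,0.01]]]'; python3 w.py w7
```

```text
[[280.38129536 230.71728562]
 [280.85702745 277.69648996]] [[281.93970056 221.80256601]
 [282.14375179 190.67058138]]
[[ 0.50964922 -0.19545678  0.15328084  0.00299292]]
clock: 7.78
tcp_pos: [0.6138, 0.1528, 0.2827]
orientation: [-0.59, -3.083, -0.0]
contact_force: [1.0, 0.4, 0.3]
grip_width: 0.0137
clock: 8.03
tcp_pos: [0.6136, 0.1453, 0.2837]
orientation: [-0.601, -3.082, 0.004]
contact_force: [-0.1, -0.7, -0.5]
grip_width: 0.0136
8.0333 [0.6136 0.1453 0.2837] [[-0.9267, 0.3757, -0.0023], [0.3757, 0.9267, -0.002], [0.0014, -0.0027, -1.0]] 0.013572936474067663 [-0.64  0.45  0.42  1.71 -0.2   1.03  1.03]
```

View pics/w7.png

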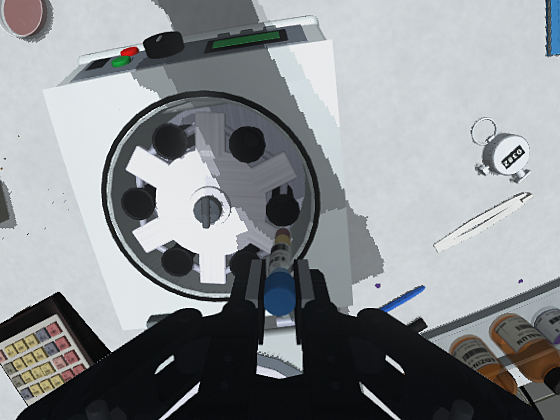

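Run:
```python
from cp import *
import rot
bl,P=rot.run("w7",(.589,.0915))
X=[[.6136,.1453,.105],[.6136,.1453,.152]]
print(proj(P,X))
```

```text
[0.5293 0.0859 0.105 ] 0.06 -174.7 712 [29 32] [168.5 140.8] [0.243 0.255 0.287]
[0.5546 0.141  0.105 ] 0.06 124.7 1035 [36 37] [246.8 143.9] [0.242 0.252 0.294]
[0.5579 0.0537 0.105 ] 0.049 -129.5 84 [11 12] [150.2 189.4] [0.261 0.273 0.281]
[0.5642 0.0379 0.105 ] 0.059 -114.8 704 [32 30] [137.4 203.3] [0.258 0.269 0.29 ]
[0.613  0.1466 0.105 ] 0.06 66.4 924 [34 38] [282.  208.5] [0.258 0.271 0.31 ]
[0.6239 0.0432 0.105 ] 0.06 -54.2 616 [31 27] [176.6 261.9] [0.275 0.286 0.304]
[[280.80724357 209.66296025]
 [280.95973181 231.16399483]]
```

View pics/w7_z.png

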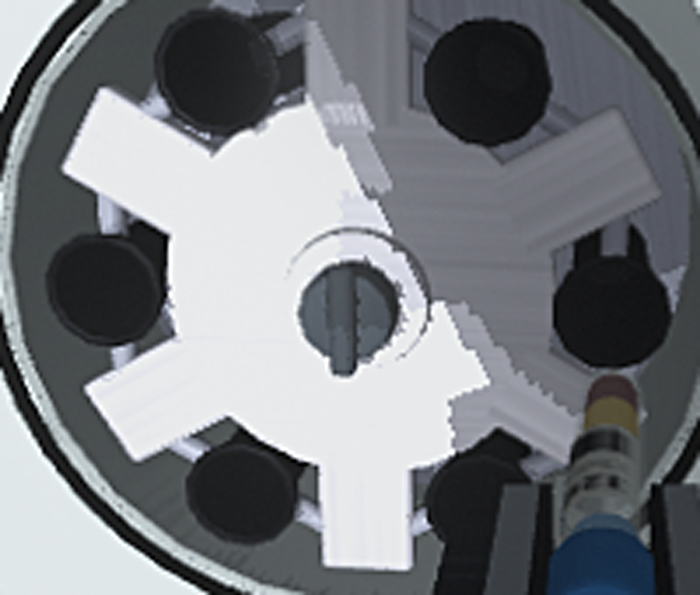

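```bash
python3 -m handwheel '[[[0,0.001,-0.02,0,0,0,0.01],[0,0,-0.025,0,0,0,0.01],[0,0,-0.02,0,0,0,0.01],[0,0,-0.015,0,0,0,0.01],[0,0,-0.01,0,0,0,0.01],[0,0,0,0,0,0,0.01],[0,0,0,0,0,0,0.01]]]'; python3 w.py w8
```

```text
clock: 8.67
tcp_pos: [0.6142, 0.1467, 0.1952]
orientation: [-0.602, -3.083, 0.001]
contact_force: [0.2, 0.2, 0.6]
grip_width: 0.0139
8.6667 [0.6142 0.1467 0.1952] [[-0.9266, 0.376, -0.0004], [0.376, 0.9266, -0.0005], [0.0001, -0.0006, -1.0]] 0.013883840769356743 [-0.61  0.55  0.38  1.78 -0.25  0.87  1.07]
```

View pics/w8.png

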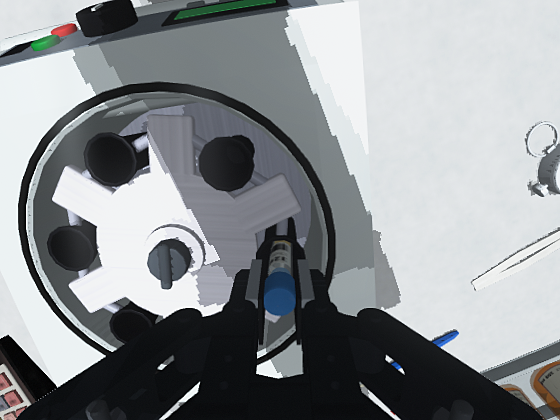

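Tube is inside its cup without contact force. Down the last 8 mm.

```bash
python3 -m handwheel '[[[0,0,-0.004,0,0,0,0.01],[0,0,-0.004,0,0,0,0.01],[0,0,0,0,0,0,0.01],[0,0,0,0,0,0,0.01]]]'; python3 -c "
from h import *
o=r.get_obs();print(o['contact_force'],o['tcp_pos'],o['grip_width'])"
```

```text
clock: 9.05
tcp_pos: [0.6142, 0.1476, 0.1873]
orientation: [0.599, 3.084, -0.0]
contact_force: [0.1, -1.3, -0.1]
grip_width: 0.0134
[ 0.09735288 -1.28280035 -0.06905207] [0.6142375  0.14762506 0.18726058] 0.013396569187138836
```

```bash
python3 -m handwheel '[[[0,0,-0.001,0,0,0,0.01],[0,0,-0.001,0,0,0,0.01],[0,0,0,0,0,0,0.01],[0,0,0,0,0,0,0.01]]]'
```

```text
clock: 9.38
tcp_pos: [0.6151, 0.1476, 0.1865]
orientation: [0.599, 3.082, 0.001]
contact_force: [-2.2, -2.6, 8.3]
grip_width: 0.0138
```

```bash
python3 -m handwheel '[[[0,0,0,0,0,0,0.03],[0,0,0,0,0,0,0.03],[0,0,0,0,0,0,0.03],[0,0,0.01,0,0,0,0.03],[0,0,0.03,0,0,0,0.03],[0,0,0.03,0,0,0,0.03],[0,0,0.03,0,0,0,0.03],[0,0,0,0,0,0,0.03],[0,0,0,0,0,0,0.03]]]'; python3 w.py w9;python3 -c "
from h import *
im,d=r.grab_frame('side');cv2.imwrite('pics/s9.png',cv2.resize(im[120:330,180:400,::-1],None,fx=2.8,fy=2.8))"
```

```text
clock: 10.13
tcp_pos: [0.6152, 0.1482, 0.2878]
orientation: [0.598, 3.08, 0.004]
contact_force: [-0.2, 0.1, -1.2]
grip_width: 0.0297
10.1333 [0.6152 0.1482 0.2878] [[-0.9273, 0.3744, 0.0043], [0.3744, 0.9273, 0.002], [-0.0032, 0.0034, -1.0]] 0.02971633690983286 [-0.64  0.44  0.42  1.7  -0.2   1.03  1.03]
```

View pics/w9.png

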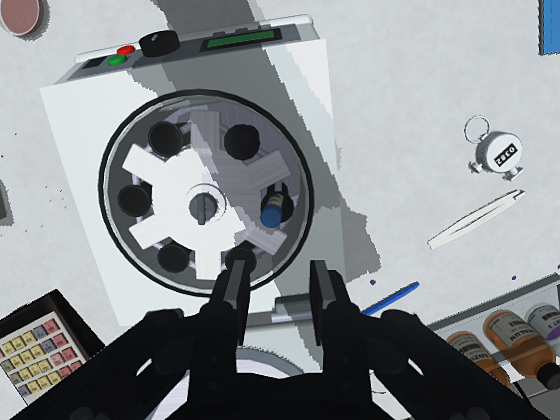

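View pics/s9.png

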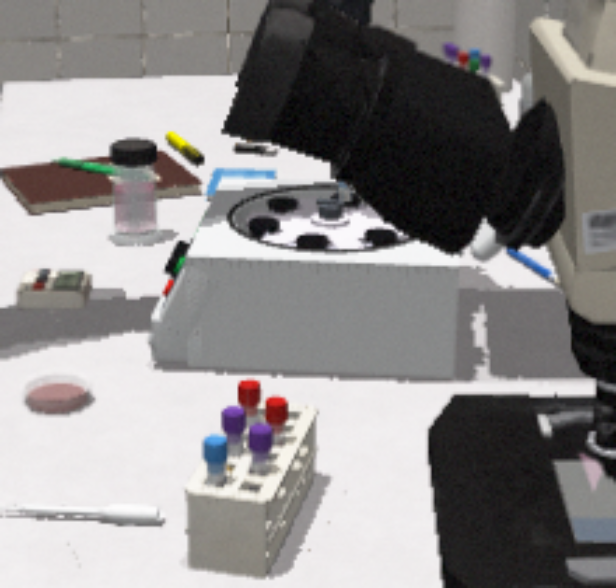

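```bash
cat > seat.py <<'E'
from cp import *
import sys,rot
n=sys.argv[1]; bl,P=rot.run(n,(.589,.0915))
z=np.load(n+".npz"); i,d=z["im"],z["d"]
for k,v in caps(i,(60,400,60,260)).items():
    for a in v:
        if a[1]<60: continue
        x,y,w,h=a[2]; g=[]
        h_=cv2.cvtColor(i,cv2.COLOR_RGB2HSV)
        for yy in range(y,y+h):
            for xx in range(x,x+w):
                if h_[yy,xx,1]>110 and d[yy,xx]>0: c,q=rays(P,[(xx,yy)]); g.append(c+q[0]*d[yy,xx])
        g=np.array(g); zt=np.percentile(g[:,2],90); tp=g[g[:,2]>zt-.003]
        print(k,a[1],"top z",np.round(zt,4),"top centre",np.round(tp.mean(0),4))
E
python3 seat.py w9
```

```text
[0.5293 0.0863 0.105 ] 0.06 -175.0 746 [30 33] [164.6 138.4] [0.244 0.258 0.291]
[0.5546 0.1413 0.105 ] 0.061 124.7 1003 [35 36] [242.  141.5] [0.245 0.256 0.297]
[0.5641 0.038  0.105 ] 0.059 -115.0 694 [32 31] [133.7 200.4] [0.26  0.272 0.293]
[0.618  0.1536 0.105 ] 0.069 64.9 233 [13 25] [286.8 207.8] [0.263 0.271 0.294]
[0.6239 0.043  0.105 ] 0.06 -54.3 624 [31 28] [172.5 258.5] [0.277 0.289 0.309]
blue 404 top z 0.1388 top centre [0.6101 0.1433 0.1379]
```

```bash
python3 -m handwheel '[[[-0.008,-0.022,0,0,0,0,0.03],[-0.014,-0.036,0,0,0,0,0.03],[-0.014,-0.036,0,0,0,0,0.03],[-0.014,-0.036,0,0,0,0,0.03],[-0.014,-0.036,0,0,0,0,0.03],[-0.014,-0.036,0,0,0,0,0.03],[-0.014,-0.036,0,0,0,0,0.03],[-0.014,-0.036,0,0,0,0,0.03],[-0.014,-0.036,0,0,0,0,0.03],[-0.014,-0.036,0,0,0,0,0.03]]]'; python3 -m handwheel '[[[-0.014,-0.036,0,0,0,0,0.03],[-0.014,-0.036,0,0,0,0,0.03],[-0.0057,-0.0172,-0.018,0,0,0,0.03],[0,0,-0.03,0,0,0,0.03],[0,0,-0.03,0,0,0,0.03],[0,0,-0.01,0,0,0,0.03],[0,0,0,0,0,0,0.03],[0,0,0,0,0,0,0.03],[0,0,0,0,0,0,0.03]]]';python3 w.py w10
```

```text
clock: 11.07
tcp_pos: [0.4785, -0.1993, 0.2841]
orientation: [-0.598, -3.082, -0.0]
contact_force: [0.4, -0.1, -0.1]
grip_width: 0.03
clock: 11.82
tcp_pos: [0.4472, -0.2875, 0.1982]
orientation: [0.598, 3.083, -0.001]
contact_force: [0.8, -0.3, 0.3]
grip_width: 0.03
11.8167 [ 0.4472 -0.2875  0.1982] [[-0.9274, 0.374, 0.0014], [0.374, 0.9274, -0.0007], [-0.0015, -0.0001, -1.0]] 0.03000877855190635 [ 0.03  0.42  0.54  2.02 -0.3   0.78  1.93]
```

View pics/w10.png

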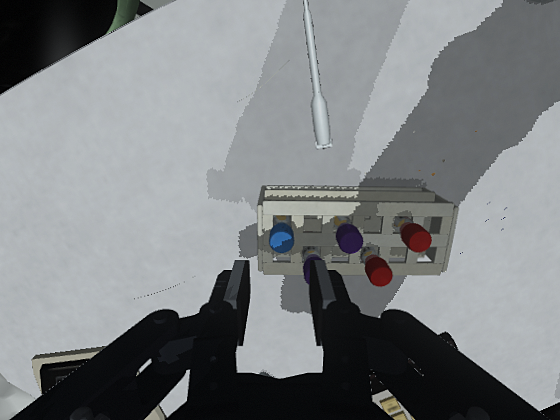

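```bash
python3 -m handwheel '[[[0,0,-0.02,0,0,0,0.03],[0,0,-0.02,0,0,0,0.03],[0,0,-0.012,0,0,0,0.03],[0,0,-0.01,0,0,0,0.03],[0,0,0,0,0,0,0.03],[0,0,0,0,0,0,0.03],[0,0,0,0,0,0,0.01],[0,0,0,0,0,0,0.01],[0,0,0,0,0,0,0.01],[0,0,0,0,0,0,0.01]]]' 40; python3 w.py w11
```

```text
clock: 12.7
tcp_pos: [0.4472, -0.2873, 0.1359]
orientation: [0.598, 3.082, 0.0]
contact_force: [0.0, 1.6, 3.2]
grip_width: 0.0136
12.7 [ 0.4472 -0.2873  0.1359] [[-0.9274, 0.3742, 0.0016], [0.3742, 0.9274, -0.0002], [-0.0016, 0.0004, -1.0]] 0.013592849141422931 [ 0.09  0.51  0.47  2.06 -0.38  0.65  1.99]
```

View pics/w11.png

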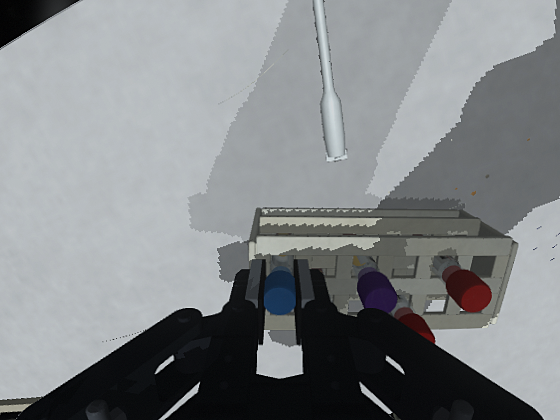

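```bash
python3 -m handwheel '[[[0,0,0.02,0,0,0,0.01],[0,0,0.03,0,0,0,0.01],[0,0,0.03,0,0,0,0.01],[0,0,0.03,0,0,0,0.01],[0,0,0.02,0,0,0,0.01],[0,0,0.02,0,0,0,0.01],[0.007,0.02,0,0,0,0,0.01],[0.013,0.036,0,0,0,0,0.01],[0.013,0.036,0,0,0,0,0.01],[0.013,0.036,0,0,0,0,0.01]]]'; python3 -m handwheel '[[[0.013,0.036,0,0,0,0,0.01],[0.013,0.036,0,0,0,0,0.01],[0.013,0.036,0,0,0,0,0.01],[0.013,0.036,0,0,0,0,0.01],[0.013,0.036,0,0,0,0,0.01],[0.0058,0.0166,0,0,0,0,0.01],[0,0,0,0,0,0,0.01],[0,0,0,0,0,0,0.01],[0,0,0,0,0,0,0.01]]]'; python3 w.py w12; python3 seat.py w12
```

```text
clock: 13.58
tcp_pos: [0.4924, -0.1585, 0.2854]
orientation: [0.602, 3.083, -0.0]
contact_force: [0.1, 0.3, -0.5]
grip_width: 0.0135
clock: 14.33
tcp_pos: [0.5628, 0.0357, 0.285]
orientation: [-0.602, -3.083, 0.002]
contact_force: [-0.2, -1.5, 0.4]
grip_width: 0.0139
14.3333 [0.5628 0.0357 0.285 ] [[-0.9266, 0.3759, -0.0006], [0.3759, 0.9266, -0.001], [0.0001, -0.0012, -1.0]] 0.013892055756999755 [-0.54  0.33  0.46  1.87 -0.18  0.98  1.18]
[0.5288 0.0857 0.105 ] 0.06 -174.5 1040 [36 36] [323.9 147. ] [0.244 0.254 0.295]
[0.5547 0.1402 0.105 ] 0.06 125.2 731 [31 32] [400.3 152. ] [0.248 0.258 0.289]
[0.5627 0.0375 0.105 ] 0.06 -116.0 895 [33 38] [282.4 208. ] [0.26  0.272 0.311]
[0.6093 0.1532 0.105 ] 0.065 71.7 89 [13 11] [432.2 207.8] [0.263 0.269 0.276]
[0.6473 0.0966 0.105 ] 0.058 5.0 738 [32 31] [380.2 268.6] [0.277 0.287 0.306]
```

View pics/w12.png

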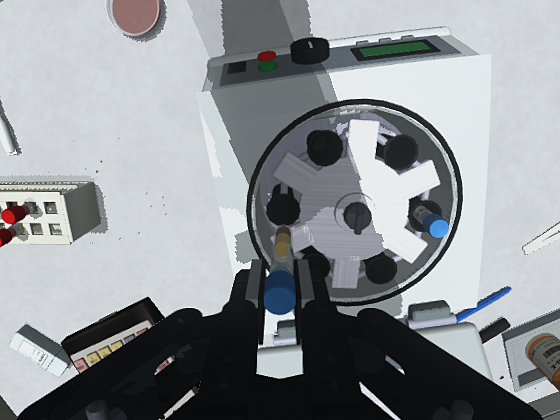

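```bash
python3 -m handwheel '[[[0.0005,0.0015,-0.02,0,0,0,0.01],[0,0,-0.025,0,0,0,0.01],[0,0,-0.02,0,0,0,0.01],[0,0,-0.015,0,0,0,0.01],[0,0,-0.008,0,0,0,0.01],[0,0,-0.005,0,0,0,0.01],[0,0,-0.003,0,0,0,0.01],[0,0,0,0,0,0,0.01],[0,0,0,0,0,0,0.01]]]'; python3 -m handwheel '[[[0,0,-0.001,0,0,0,0.01],[0,0,-0.001,0,0,0,0.01],[0,0,0,0,0,0,0.01],[0,0,0,0,0,0,0.01]]]'
```

```text
clock: 15.13
tcp_pos: [0.564, 0.0382, 0.1897]
orientation: [0.6, 3.083, -0.0]
contact_force: [-0.3, -1.5, -1.1]
grip_width: 0.0137
clock: 15.47
tcp_pos: [0.5639, 0.0385, 0.1875]
orientation: [0.599, 3.083, -0.0]
contact_force: [-0.1, -2.9, 1.2]
grip_width: 0.0137
```

```bash
python3 -m handwheel '[[[0,0,-0.001,0,0,0,0.01],[0,0,-0.0005,0,0,0,0.01],[0,0,0,0,0,0,0.01],[0,0,0,0,0,0,0.01]]]'
```

```text
clock: 15.8
tcp_pos: [0.5644, 0.0385, 0.1863]
orientation: [0.599, 3.082, 0.001]
contact_force: [-1.2, -3.2, 6.0]
grip_width: 0.0137
```

```bash
python3 -m handwheel '[[[0,0,0,0,0,0,0.03],[0,0,0,0,0,0,0.03],[0,0,0,0,0,0,0.03],[0,0,0.01,0,0,0,0.03],[0,0,0.03,0,0,0,0.03],[0,0,0.03,0,0,0,0.03],[0,0,0.03,0,0,0,0.03],[0,0,0,0,0,0,0.03],[0,0,0,0,0,0,0.03]]]'; python3 w.py w13; python3 seat.py w13
```

```text
clock: 16.55
tcp_pos: [0.5647, 0.039, 0.2879]
orientation: [0.598, 3.08, 0.004]
contact_force: [-0.4, -0.3, -0.2]
grip_width: 0.03
16.55 [0.5647 0.039  0.2879] [[-0.9273, 0.3743, 0.0042], [0.3743, 0.9273, 0.0015], [-0.0033, 0.003, -1.0]] 0.029979637673569502 [-0.55  0.33  0.47  1.87 -0.18  0.98  1.18]
[0.5289 0.0864 0.105 ] 0.06 -175.2 1007 [35 36] [318.7 144.9] [0.246 0.257 0.298]
[0.5552 0.1407 0.105 ] 0.06 124.5 732 [31 32] [394.2 150.6] [0.249 0.261 0.292]
[0.5675 0.0449 0.105 ] 0.051 -114.7 235 [12 26] [287.3 207.5] [0.263 0.271 0.294]
[0.6088 0.1523 0.105 ] 0.064 72.0 105 [15 12] [424.3 205.3] [0.264 0.272 0.284]
[0.6473 0.0959 0.105 ] 0.058 4.3 731 [32 31] [373.4 266. ] [0.28  0.291 0.31 ]
blue 408 top z 0.1389 top centre [0.5622 0.0328 0.1379]
```

View pics/w13.png

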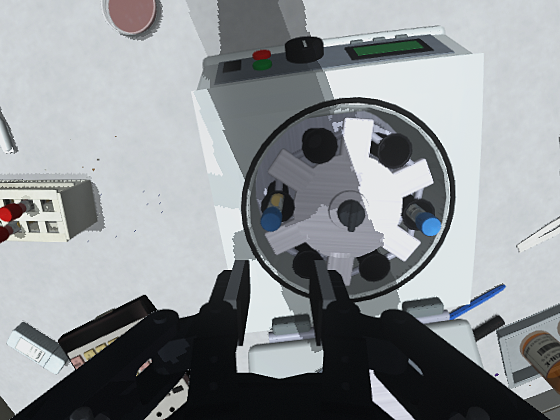

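```bash
python3 -m handwheel '[[[-0.007,-0.02,0,0,0,0,0.03],[-0.013,-0.037,0,0,0,0,0.03],[-0.013,-0.037,0,0,0,0,0.03],[-0.013,-0.037,0,0,0,0,0.03],[-0.013,-0.037,0,0,0,0,0.03],[-0.013,-0.037,0,0,0,0,0.03],[-0.009,-0.027,0,0,0,0,0.03],[-0.005,-0.0135,-0.018,0,0,0,0.03],[0,0,-0.03,0,0,0,0.03],[0,0,-0.03,0,0,0,0.03]]]'; python3 -m handwheel '[[[0,0,-0.01,0,0,0,0.03],[0,0,0,0,0,0,0.03],[0,0,0,0,0,0,0.03],[0,0,0,0,0,0,0.03]]]';python3 w.py w14
```

```text
clock: 17.43
tcp_pos: [0.4769, -0.208, 0.2064]
orientation: [0.604, 3.083, -0.0]
contact_force: [0.3, 0.9, -0.4]
grip_width: 0.0301
clock: 17.77
tcp_pos: [0.4785, -0.2068, 0.1987]
orientation: [0.598, 3.083, -0.0]
contact_force: [0.4, -0.8, -0.1]
grip_width: 0.0298
17.7667 [ 0.4785 -0.2068  0.1987] [[-0.9274, 0.3741, 0.0014], [0.3741, 0.9274, -0.0004], [-0.0014, 0.0001, -1.0]] 0.029813677481152667 [-0.13  0.4   0.52  2.05 -0.28  0.77  1.75]
```

View pics/w14.png

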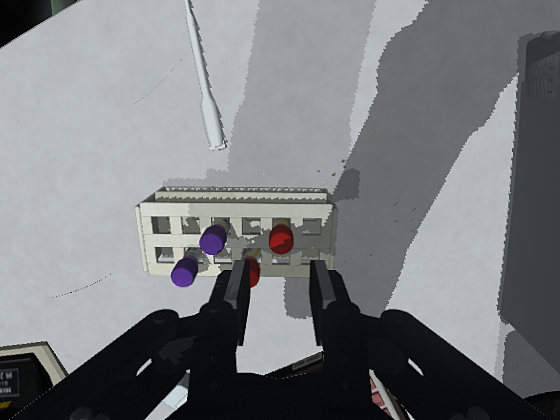

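Red cap at (281,237), aligned as before; descend and grip.

```bash
python3 -m handwheel '[[[0,0,-0.02,0,0,0,0.03],[0,0,-0.02,0,0,0,0.03],[0,0,-0.013,0,0,0,0.03],[0,0,-0.01,0,0,0,0.03],[0,0,0,0,0,0,0.03],[0,0,0,0,0,0,0.03],[0,0,0,0,0,0,0.01],[0,0,0,0,0,0,0.01],[0,0,0,0,0,0,0.01],[0,0,0,0,0,0,0.01]]]' 40; python3 w.py w15
```

```text
clock: 18.65
tcp_pos: [0.4785, -0.2067, 0.1354]
orientation: [0.598, 3.082, 0.0]
contact_force: [0.0, 0.5, 2.6]
grip_width: 0.0136
18.65 [ 0.4785 -0.2067  0.1354] [[-0.9273, 0.3742, 0.0018], [0.3742, 0.9273, -0.0001], [-0.0017, 0.0006, -1.0]] 0.013575858199180725 [-0.07  0.5   0.45  2.08 -0.36  0.64  1.82]
```

View pics/w15.png

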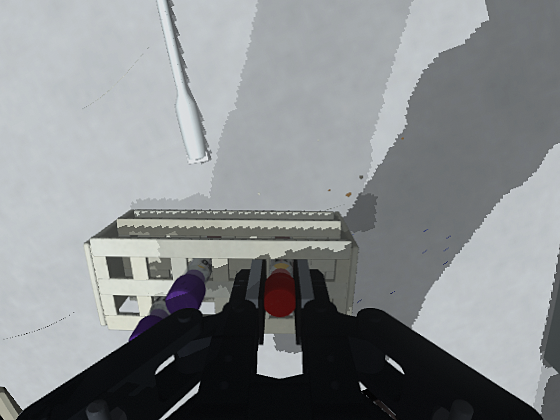

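```bash
python3 -m handwheel '[[[0,0,0.02,0,0,0,0.01],[0,0,0.03,0,0,0,0.01],[0,0,0.03,0,0,0,0.01],[0,0,0.03,0,0,0,0.01],[0,0,0.03,0,0,0,0.01],[0,0,0.02,0,0,0,0.01],[0.01,0.017,0,0,0,0,0.01],[0.019,0.032,0,0,0,0,0.01],[0.019,0.032,0,0,0,0,0.01],[0.019,0.032,0,0,0,0,0.01]]]'; python3 -m handwheel '[[[0.019,0.032,0,0,0,0,0.01],[0.019,0.032,0,0,0,0,0.01],[0.019,0.032,0,0,0,0,0.01],[0.015,0.028,0,0,0,0,0.01],[0.0063,0.0127,0,0,0,0,0.01],[0,0,0,0,0,0,0.01],[0,0,0,0,0,0,0.01],[0,0,0,0,0,0,0.01]]]'; python3 w.py w16; python3 seat.py w16
```

```text
clock: 19.53
tcp_pos: [0.545, -0.0929, 0.295]
orientation: [0.602, 3.083, 0.001]
contact_force: [0.2, -0.5, -0.6]
grip_width: 0.0138
clock: 20.2
tcp_pos: [0.6224, 0.0408, 0.2945]
orientation: [-0.603, -3.083, 0.002]
contact_force: [-0.3, 0.2, -0.6]
grip_width: 0.0133
20.2 [0.6224 0.0408 0.2945] [[-0.9263, 0.3767, -0.0007], [0.3767, 0.9263, -0.0012], [0.0002, -0.0014, -1.0]] 0.013292870834691885 [-0.52  0.43  0.48  1.72 -0.22  1.05  1.22]
[0.5297 0.0867 0.105 ] 0.059 -175.4 1090 [36 39] [290.7  75.2] [0.236 0.246 0.287]
[0.555  0.1414 0.105 ] 0.06 124.2 770 [31 34] [369.6  79.9] [0.238 0.25  0.285]
[0.5557 0.0421 0.105 ] 0.06 -124.0 212 [28 13] [250.4 130.3] [0.251 0.254 0.293]
[0.572  0.0415 0.105 ] 0.053 -108.8 207 [19 21] [257.8 149.7] [0.256 0.261 0.285]
[0.6218 0.0426 0.105 ] 0.059 -56.2 870 [32 38] [282.2 204. ] [0.268 0.282 0.32 ]
[0.6483 0.0959 0.105 ] 0.059 4.3 812 [34 33] [351.7 209.1] [0.27  0.281 0.314]
blue 424 top z 0.1389 top centre [0.5631 0.0326 0.1379]
blue 106 top z 0.1383 top centre [0.609  0.1362 0.1374]
```

View pics/w16.png

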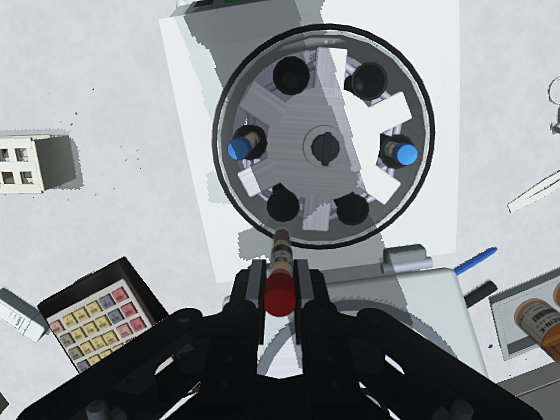

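```bash
python3 -m handwheel '[[[0.0003,0.0018,-0.02,0,0,0,0.01],[0,0,-0.025,0,0,0,0.01],[0,0,-0.025,0,0,0,0.01],[0,0,-0.02,0,0,0,0.01],[0,0,-0.008,0,0,0,0.01],[0,0,-0.005,0,0,0,0.01],[0,0,-0.003,0,0,0,0.01],[0,0,0,0,0,0,0.01],[0,0,0,0,0,0,0.01]]]'; python3 -m handwheel '[[[0,0,-0.001,0,0,0,0.01],[0,0,-0.001,0,0,0,0.01],[0,0,0,0,0,0,0.01],[0,0,0,0,0,0,0.01]]]'
```

```text
clock: 21.0
tcp_pos: [0.6238, 0.0442, 0.1896]
orientation: [0.6, 3.082, 0.0]
contact_force: [-0.1, -0.2, -0.8]
grip_width: 0.0138
clock: 21.33
tcp_pos: [0.6236, 0.0448, 0.1869]
orientation: [0.599, 3.083, 0.0]
contact_force: [-0.3, -0.8, 0.2]
grip_width: 0.0136
```

```bash
python3 -m handwheel '[[[0,0,-0.001,0,0,0,0.01],[0,0,-0.001,0,0,0,0.01],[0,0,0,0,0,0,0.01],[0,0,0,0,0,0,0.01]]]'
```

```text
clock: 21.67
tcp_pos: [0.6244, 0.0449, 0.1859]
orientation: [0.599, 3.081, 0.002]
contact_force: [0.2, 0.8, 6.9]
grip_width: 0.0133
```

```bash
python3 -m handwheel '[[[0,0,0,0,0,0,0.03],[0,0,0,0,0,0,0.03],[0,0,0,0,0,0,0.03],[0,0,0.01,0,0,0,0.03],[0,0,0.03,0,0,0,0.03],[0,0,0.03,0,0,0,0.03],[0,0,0.03,0,0,0,0.03],[0,0,0,0,0,0,0.03],[0,0,0,0,0,0,0.03]]]'; python3 w.py w17; python3 seat.py w17
```

```text
clock: 22.42
tcp_pos: [0.6243, 0.0447, 0.2872]
orientation: [0.599, 3.08, 0.003]
contact_force: [0.3, 0.0, 0.2]
grip_width: 0.0299
22.4167 [0.6243 0.0447 0.2872] [[-0.9272, 0.3745, 0.0043], [0.3745, 0.9272, 0.0011], [-0.0036, 0.0026, -1.0]] 0.02986194013483975 [-0.52  0.44  0.48  1.72 -0.23  1.03  1.22]
[0.5299 0.0843 0.105 ] 0.06 -173.1 1171 [38 40] [281.4  74.3] [0.228 0.238 0.28 ]
[0.5529 0.1401 0.105 ] 0.06 126.6 818 [32 36] [363.2  75.8] [0.23  0.241 0.278]
[0.5505 0.1232 0.105 ] 0.05 140.6 84 [ 8 13] [340.6  81.2] [0.252 0.267 0.281]
[0.5659 0.0415 0.105 ] 0.055 -114.8 453 [30 36] [247.5 142.3] [0.244 0.252 0.287]
[0.6185 0.1389 0.105 ] 0.056 58.1 87 [13 12] [386.9 158.5] [0.252 0.258 0.273]
[0.6102 0.0458 0.105 ] 0.05 -65.1 107 [13 12] [274.4 191.5] [0.261 0.283 0.303]
[0.6479 0.0984 0.105 ] 0.059 6.7 853 [34 34] [350.2 209.2] [0.263 0.273 0.307]
[0.6296 0.051  0.105 ] 0.057 -44.9 223 [13 25] [289.  210.1] [0.264 0.271 0.291]
blue 179 top z 0.1384 top centre [0.6074 0.1379 0.1376]
blue 453 top z 0.1388 top centre [0.5655 0.0317 0.1379]
red 415 top z 0.1388 top centre [0.6249 0.0385 0.1379]
```

View pics/w17.png

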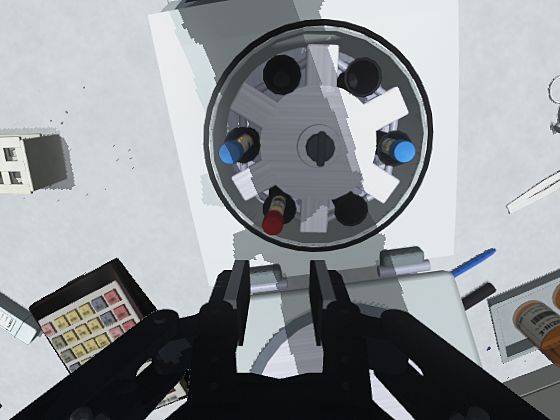

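```bash
python3 -m handwheel '[[[-0.009,-0.0189,0,0,0,0,0.03],[-0.016,-0.034,0,0,0,0,0.03],[-0.016,-0.034,0,0,0,0,0.03],[-0.016,-0.034,0,0,0,0,0.03],[-0.016,-0.034,0,0,0,0,0.03],[-0.016,-0.034,0,0,0,0,0.03],[-0.016,-0.034,0,0,0,0,0.03],[-0.016,-0.034,0,0,0,0,0.03],[-0.01,-0.024,-0.018,0,0,0,0.03],[0,0,-0.03,0,0,0,0.03]]]'; python3 -m handwheel '[[[0,0,-0.03,0,0,0,0.03],[0,0,-0.01,0,0,0,0.03],[0,0,0,0,0,0,0.03],[0,0,0,0,0,0,0.03],[0,0,0,0,0,0,0.03]]]';python3 w.py w18
```

```text
clock: 23.3
tcp_pos: [0.4899, -0.243, 0.2382]
orientation: [0.612, 3.077, -0.005]
contact_force: [1.0, -0.7, 0.4]
grip_width: 0.0297
clock: 23.72
tcp_pos: [0.4932, -0.2362, 0.1977]
orientation: [0.598, 3.083, -0.0]
contact_force: [1.0, -0.6, 0.4]
grip_width: 0.0302
23.7167 [ 0.4932 -0.2362  0.1977] [[-0.9274, 0.374, 0.0015], [0.374, 0.9274, -0.0006], [-0.0016, 0.0, -1.0]] 0.030189131415857905 [-0.08  0.44  0.52  1.99 -0.3   0.79  1.81]
```

View pics/w18.png

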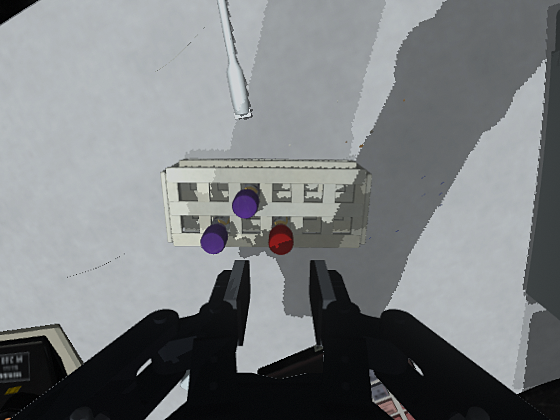

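```bash
python3 -m handwheel '[[[0,0,-0.02,0,0,0,0.03],[0,0,-0.02,0,0,0,0.03],[0,0,-0.012,0,0,0,0.03],[0,0,-0.01,0,0,0,0.03],[0,0,0,0,0,0,0.03],[0,0,0,0,0,0,0.03],[0,0,0,0,0,0,0.01],[0,0,0,0,0,0,0.01],[0,0,0,0,0,0,0.01],[0,0,0,0,0,0,0.01]]]' 40; python3 w.py w19
```

```text
clock: 24.6
tcp_pos: [0.493, -0.2361, 0.1353]
orientation: [0.599, 3.082, 0.0]
contact_force: [0.4, 1.4, 3.4]
grip_width: 0.014
24.6 [ 0.493  -0.2361  0.1353] [[-0.9273, 0.3743, 0.0016], [0.3743, 0.9273, -0.0001], [-0.0015, 0.0005, -1.0]] 0.014018749286092059 [-0.02  0.53  0.46  2.02 -0.37  0.67  1.87]
```

View pics/w19.png

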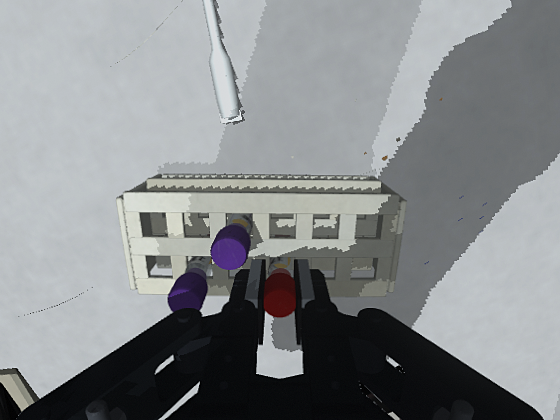

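```bash
python3 -m handwheel '[[[0,0,0.02,0,0,0,0.01],[0,0,0.03,0,0,0,0.01],[0,0,0.03,0,0,0,0.01],[0,0,0.03,0,0,0,0.01],[0,0,0.03,0,0,0,0.01],[0,0,0.03,0,0,0,0.01],[0.003,0.02,0,0,0,0,0.01],[0.006,0.037,0,0,0,0,0.01],[0.006,0.037,0,0,0,0,0.01],[0.006,0.037,0,0,0,0,0.01]]]'; python3 -m handwheel '[[[0.006,0.037,0,0,0,0,0.01],[0.006,0.037,0,0,0,0,0.01],[0.006,0.037,0,0,0,0,0.01],[0.006,0.037,0,0,0,0,0.01],[0.006,0.037,0,0,0,0,0.01],[0.006,0.037,0,0,0,0,0.01],[0.003,0.023,0,0,0,0,0.01],[0,0,0,0,0,0,0.01],[0,0,0,0,0,0,0.01],[0,0,0,0,0,0,0.01]]]'; python3 w.py w20; python3 seat.py w20
```

```text
clock: 25.48
tcp_pos: [0.5131, -0.1043, 0.305]
orientation: [0.602, 3.083, 0.0]
contact_force: [0.4, 0.4, -0.5]
grip_width: 0.014
clock: 26.32
tcp_pos: [0.5522, 0.1387, 0.3045]
orientation: [-0.601, -3.083, 0.002]
contact_force: [0.6, 0.1, -0.2]
grip_width: 0.014
26.3167 [0.5522 0.1387 0.3045] [[-0.9269, 0.3754, -0.0004], [0.3754, 0.9269, -0.001], [-0.0, -0.0011, -1.0]] 0.013975118215814724 [-0.7   0.32  0.43  1.84 -0.15  1.02  0.98]
[0.5277 0.0886 0.105 ] 0.061 -177.3 734 [32 37] [216.9 197.7] [0.28  0.295 0.326]
[0.5503 0.1408 0.105 ] 0.063 128.1 892 [31 39] [281.8 199.2] [0.278 0.293 0.33 ]
[0.5969 0.1448 0.105 ] 0.054 81.6 84 [11 11] [304.8 242.9] [0.294 0.311 0.33 ]
[0.6141 0.1552 0.105 ] 0.068 68.5 168 [11 20] [321.8 254.7] [0.295 0.304 0.321]
[0.573 0.042 0.105] 0.052 -107.9 142 [14 17] [193.2 258.8] [0.297 0.304 0.316]
red 133 top z 0.0601 top centre [0.4467 0.0706 0.0592]
```

View pics/w20.png

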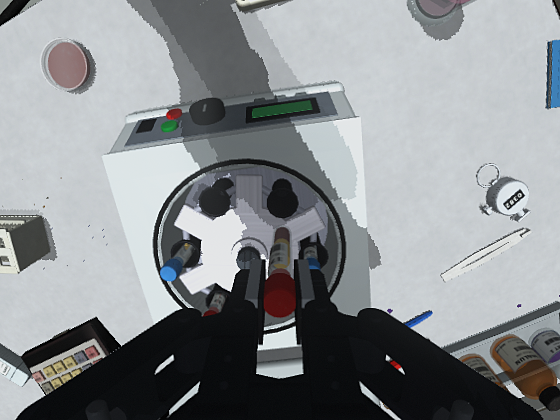

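View pics/w20_z.png

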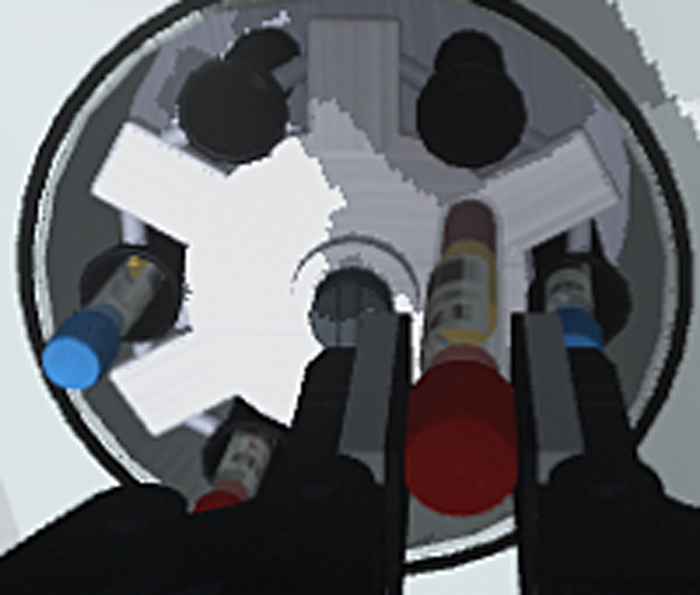

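Run:
```python
from cp import *
i,P=load("w20"); c=proj(P,[[.589,.0915,.105]])[0].astype(int); o=c-[100,85]
for q in [(470,112),(233,110)]: print(onz(P,[np.array(q)/3.5+o],.105).round(4))
```

```text
[[0.5528 0.1402 0.105 ]]
[[0.53   0.0852 0.105 ]]
```

```bash
python3 -m handwheel '[[[0.0005,0.0012,-0.02,0,0,0,0.01],[0,0,-0.03,0,0,0,0.01],[0,0,-0.03,0,0,0,0.01],[0,0,-0.02,0,0,0,0.01],[0,0,-0.008,0,0,0,0.01],[0,0,-0.005,0,0,0,0.01],[0,0,-0.003,0,0,0,0.01],[0,0,0,0,0,0,0.01],[0,0,0,0,0,0,0.01]]]'; python3 -m handwheel '[[[0,0,-0.001,0,0,0,0.01],[0,0,-0.001,0,0,0,0.01],[0,0,0,0,0,0,0.01],[0,0,0,0,0,0,0.01]]]'
```

```text
clock: 27.12
tcp_pos: [0.5535, 0.1407, 0.1897]
orientation: [0.6, 3.082, 0.001]
contact_force: [0.8, -1.2, -0.5]
grip_width: 0.0142
clock: 27.45
tcp_pos: [0.5531, 0.1412, 0.187]
orientation: [0.599, 3.083, 0.001]
contact_force: [0.8, -0.1, 0.3]
grip_width: 0.0135
```

```bash
python3 -m handwheel '[[[0,0,-0.001,0,0,0,0.01],[0,0,-0.001,0,0,0,0.01],[0,0,0,0,0,0,0.01],[0,0,0,0,0,0,0.01]]]'
```

```text
clock: 27.78
tcp_pos: [0.5539, 0.1413, 0.1857]
orientation: [0.599, 3.082, 0.002]
contact_force: [0.1, -0.6, 7.8]
grip_width: 0.0138
```

Seated; release, raise, and back off for a final look.

```bash
python3 -m handwheel '[[[0,0,0,0,0,0,0.03],[0,0,0,0,0,0,0.03],[0,0,0,0,0,0,0.03],[0,0,0.01,0,0,0,0.03],[0,0,0.03,0,0,0,0.03],[0,0,0.03,0,0,0,0.03],[0,0,0.03,0,0,0,0.03],[0,0,0.03,0,0,0,0.03],[0,0,0.03,0,0,0,0.03],[0,0,0.03,0,0,0,0.03]]]'; python3 -m handwheel '[[[0.01,-0.02,0.03,0,0,0,0.03],[0.01,-0.02,0.01,0,0,0,0.03],[0.01,-0.02,0,0,0,0,0.03],[0,0,0,0,0,0,0.03],[0,0,0,0,0,0,0.03],[0,0,0,0,0,0,0.03]]]'; python3 w.py w21; python3 seat.py w21
python3 - <<'E'
from h import *
for n in ("top","side"):
    im,d=r.grab_frame(n);cv2.imwrite(f'pics/{n}F.png',im[...,::-1])
E
```

```text
clock: 28.62
tcp_pos: [0.5525, 0.1408, 0.3768]
orientation: [0.6, 3.084, 0.0]
contact_force: [0.1, 0.3, -0.3]
grip_width: 0.0295
clock: 29.12
tcp_pos: [0.5824, 0.0817, 0.4145]
orientation: [-0.598, -3.083, -0.0]
contact_force: [0.4, 0.4, 0.0]
grip_width: 0.0301
29.1167 [0.5824 0.0817 0.4145] [[-0.9274, 0.3741, -0.0009], [0.3741, 0.9274, 0.0004], [0.001, 0.0, -1.0]] 0.030077331294657474 [-0.63  0.26  0.49  1.65 -0.13  1.26  1.07]
[0.5297 0.0858 0.105 ] 0.06 -174.5 442 [23 24] [266.1 133.3] [0.367 0.377 0.419]
[0.5511 0.148  0.105 ] 0.068 123.9 98 [12 14] [322.9 130.3] [0.367 0.373 0.406]
[0.6483 0.0981 0.105 ] 0.06 6.3 367 [22 23] [311.5 219. ] [0.4   0.412 0.448]
blue 176 top z 0.1391 top centre [0.564  0.0324 0.1379]
blue 174 top z 0.1391 top centre [0.6099 0.1429 0.1379]
red 69 top z 0.0596 top centre [0.4466 0.0703 0.0593]
red 171 top z 0.1392 top centre [0.5539 0.1351 0.138 ]
red 164 top z 0.1391 top centre [0.624  0.0378 0.1379]
```

View pics/w21.png

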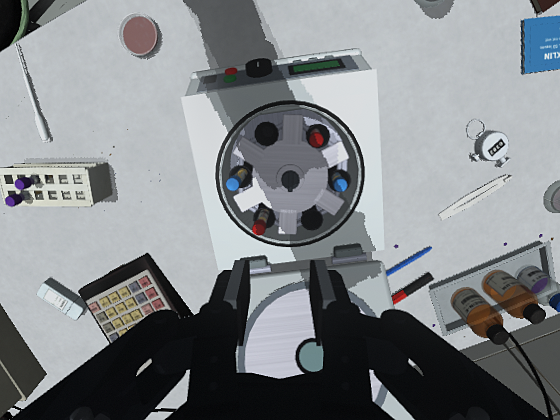

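View pics/sideF.png

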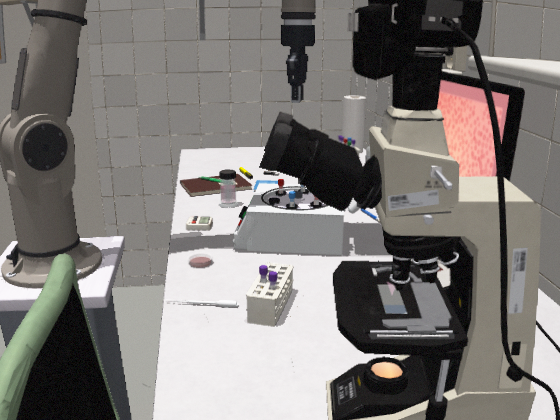

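View pics/topF.png

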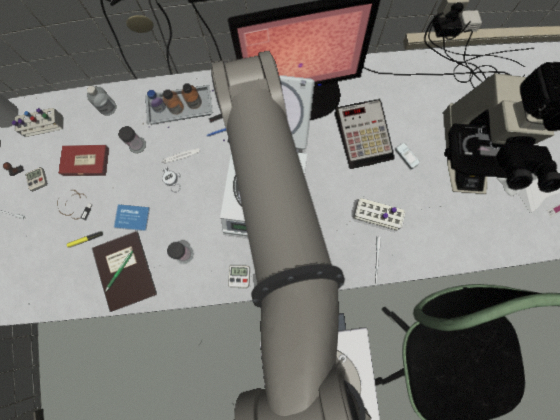

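All four caps are at 139 mm, blue opposite blue and red opposite red. The violet tubes are still in the rack, the jar hasn't moved and the gripper is clear.

```bash
python3 -c "
from bench import r
print(r.hand_in())"
```

```text
the job is handed in; nothing more can be done
None
```

The centrifuge is loaded and the job is handed in, at about 29 s of the 141 s allowed. The two blue-capped tubes stand in opposite cups, and so do the two red-capped tubes. I gripped each tube by its cap and lowered it until it touched the cup floor, with 6–8 N of contact force, before letting go.

The last checks agreed with the task:
- **Seating:** all four cap tops measure 139 mm above the desk, which is the height of a fully seated tube. They lean slightly within the 16 mm bores.
- **Order in the rotor:** the wrist picture shows blue opposite blue and red opposite red.
- **Left alone:** both violet-capped tubes are still in the rack, and the jar still shows where it was at the start. The gripper is well clear of everything.

**What disagreed:**
- The rotor turned about 2° during the third insertion, so I measured the fourth cup again before loading it.
- The trained networks missed most of the caps and once reported a violet tube as the jar, so I found the caps by colour and measured their positions from two views.
- The overhead camera put the caps 2–3 mm farther from the robot than the wrist camera did; I used the wrist values.

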